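Raise the specimen stage by one turn of the hand wheel

ROBOT

A 6-joint arm with a two-finger parallel gripper is mounted at the origin on the work surface. World frame = base frame: x ahead of the robot, y to its left, z up, the work surface at z = 0. Lengths are in mm, angles in rad, forces in N, time in s.
With the tool pointing down it reaches from about 325 to 775 mm from the base axis. Payload 5.5 kg.
Tool frame: the origin (TCP) lies on the centre line of the jaws, within the pads' length; the fingertips stand manip.tip_extent ahead of it and the grasp point (between the pads) lies 5 mm behind it (manip.tip_extent is the distance from the TCP to the fingertips, in mm); z points along the fingers, y is the line along which they close (so a half turn about z gives the same grasp; the last joint's range is limited). The gripper opens to 85 mm and grips with 20 to 120 N. Pads are 22 mm wide; open, the fingers measure 114 mm over their backs; the gripper's body (76 mm by 85 mm) begins 54 mm behind the grasp point. The pads swing forward as they close: fully open they stand 13 mm farther back than shut.
Start: joints at [-1.175, 0.091, 1.231, -0, 1.82, -0.057], TCP at [262.493, -539.55, 245.275] pointing down, gripper open.
Joint ranges: [-2.87, 2.87], [-0.86, 2.18], [0.17, 2.46], [-1.51, 4.65], [0.06, 2.69], [-2.65, 2.65]. Speed limits (rad/s): [2.57, 2.57, 3.01, 3.14, 3.14, 3.14].

INTERFACE

Orientations are given as [roll, pitch, yaw] about the fixed x, y, z axes, in that order (R = Rz(yaw) Ry(pitch) Rx(roll)).
In Python, from rig import manip gives the robot as it stands. The module is installed in compiled form; this text tells all that it offers.
- The arm moves only by the tool carry_out, never from a script. Its argument "steps" is a list of rows, each a list of 5 numbers: the finger opening in cm, from 0 to 8.54, then the shift along the tool's x, y, z in cm, then the turn about the tool's z in rad. In form: [[fingers, tx, ty, tz, yaw], ...]. A call has 1 to 10 rows; each row is the pose to reach, as a shift and turn from the pose commanded when the call began, along the tool's axes at that moment; what a row does not reach only later rows make up. A row lasts 1/12 s, in which the tool goes at most 41.7 mm and 7.16 degrees, less where a joint would pass 70% of its speed; a pose out of reach is approached as far as the arm can. A call with a gripper value outside its range is refused whole. The fingers move at their own pace and stop on an object; "squeeze" is the grip in N (left out, the last holds). Time passes only in rows, so rows that repeat a pose let the fingers close. It gives the time, the measured TCP pose, the force, the opening and the grip force at its end, in the units of the state.
- manip.sense(): the state, without advancing time (a new reading comes with each control period).
- manip.grab_frame(name): name is "scene" or "top" or "wrist"; returns the picture (480x640x3 uint8, red, green, blue); there is no depth.
- manip.get_calibration(name): a dict with "fx", "fy", "cx", "cy" (pixels), "D" ([k1, k2, p1, p2, k3] as OpenCV has them; the pictures are not rectified), "origin" and "orientation" of the camera in the world. Camera axes: x right, y up, looking along -z (the intrinsics and any distortion apply to the point x, -y, -z); pixel columns grow to the right and rows downward; lengths in mm; the calibration is good to about 2 mm. A picture is of the moment at which its call begins: read the wrist's pose just before it. get_calibration takes no time and is no camera call; for the wrist camera it gives the pose at the moment of the call.
- manip.finish_job(): hands the job in; it is judged then, once.
Trained networks look in the newest picture that a camera, given by its name, has taken for a name from the list of things; names that differ only in an ending like _2 or _b are one class to them, and where a whole thing is asked for, a point or a joint stands for the part that bears it (a point fixed in the world has none). Each returns a list of dicts, best first, with "score" (0 to 1); they miss things now and then, are a little off and sometimes report something else, mostly with a low value. They report only what shows in the picture. A call takes as long as a camera call.
- manip.look_for(name, camera): "centre" ([column, row] in pixels, amid what is visible of it).
- manip.regions_of(name, camera): "mask" (480x640 bool, what is visible of it) and "centre" ([column, row] in pixels, amid what is visible of it).
- manip.landmark_of(name, camera): "centre" ([column, row] in pixels: a listed point, or the origin of a listed thing).
The state is a dict: "t": time; "joints": joint angles; "dq": joint speeds; "joint_torque": joint torques, N m; "ee_pos": TCP position; "ee_rot": TCP orientation; "force": force on the tool from outside, world axes, zero at the start; "ft_torque": the same for the moment, N m; "grip_width": opening from 0.0 (shut) to 1.0 (fully open); "gripper_force": force on a finger pad.
Only numpy, scipy, OpenCV 4.12 (cv2) and the standard library are available. Lean on these libraries where they do the work, as an engineer would, in place of code of your own. Each camera call takes 0.05 s, during which the arm holds its last target. There are 200 camera calls.

TASK

Raise the microscope's specimen stage by exactly one turn: with the fingertips or the outside of the fingers, push the hand wheel clockwise (seen from above) by its upright handle, once all the way round, until the handle stands where it was at the start. Only push the handle, never pinch it between the fingers. Leave the culture flask on the stage, the bottle and the tube rack where they are, and let go of the wheel at the end.

Things in the scene. Friction and masses are not known exactly. Their poses are not given: they have to be found in the camera images.
- lift_unit: the stage lift, bolted to the bench: a dark base plate 410 x 130 x 12 mm with a white gearbox (125 x 115 mm, top 97 mm above the bench) that carries the hand wheel, and beside it the black specimen stage. Origin on the bench under the wheel's axis; x points from the wheel to the stage, z up. Its place and yaw (1.05 to 1.75 rad: the stage stands to the robot's left of the wheel) differ from run to run
- wheel_centre (a point): centre of the aluminium hand wheel, on its vertical axis and at rim height, 117 mm above the bench. Three spokes; rim of 72 mm radius made of 16 mm round bar, its top 125 mm above the bench; hub 40 mm across, its top 128 mm above the bench
- wheel_handle (a point): the wheel's handle, an upright black plastic cylinder 22 mm across standing on the rim at the end of one spoke, 72 mm from the axis, from 128 to 180 mm above the bench; this point is on its centre line 154 mm above the bench. It goes round with the wheel and is a revolving grip that spins freely on its pin
- wheel (a joint): angle of the wheel in rad, growing clockwise seen from above; one full turn adds 6.283. At 0 the handle lies on the side away from the stage (-x of lift_unit); starts anywhere from -0.8 to 0.8. Free to turn over more than one turn, without stop or click at the full turn; it takes about 2 to 3 N at the handle and stays where it is left
- stage_top (a point): middle of the top of the specimen stage, a black plate 170 x 150 x 10 mm whose centre is 235 mm from the wheel axis, top about 100 mm above the bench; geared to the wheel, it rises 12 mm for a turn
- flask_centre (a point): centre of a loose clear culture flask lying flat on the stage, 110 x 75 x 30 mm, with a white cap; bystander
- bottle_centre (a point): centre of a loose amber bottle standing on the bench, 62 mm across, 130 mm high; bystander
- rack_centre (a point): point 50 mm above the bench in the middle of a loose grey tube rack, 65 x 125 mm, 102 mm high with its tubes; bystander

How it is judged:
By the outcome, as a careful person would: the job done as asked, in the order asked, and still so for the second after the job is handed in, with the robot touching nothing.
It also fails if it takes over 64 s, if anything falls off the work surface, if the arm or the gripper's body presses on something with over 40 N, if the wrist force passes 120 N, or if a joint passes its speed limit or range.

## Working session

There is one attempt and no reset: what is moved stays moved. The work goes in short steps, Python scripts to look and compute and a tool call to move; the robot and the scene stay as the last step left them, time stands still between calls to the robot, and variables do not carry over. Pictures are saved under pics/ and viewed, at most 10 in all, crops included, and the job is handed in when it is done.

Besides the shell and the picture viewer there is one more tool, called as name([rows], argument=value, ...), one row to a line, values as JSON. carry_out: Moves the arm, as the interface text tells. Its arguments: {"type":"object","properties":{"steps":{"type":"array","items":{"type":"array","items":{"type":"number"}}},"squeeze":{"type":"number"}},"required":["steps"]}

```bash
mkdir -p pics
cat > h.py <<'E'
import numpy as np, cv2
from scipy.spatial.transform import Rotation as Rn
from rig import manip
def cal(n):
    c=manip.get_calibration(n); K=np.array([[c['fx'],0,c['cx']],[0,c['fy'],c['cy']],[0,0,1.]])
    o=np.array(c['orientation'],float)
    R=o if o.shape==(3,3) else (Rn.from_euler('xyz',o).as_matrix() if o.size==3 else Rn.from_quat(o).as_matrix())
    return K,np.array(c['D'],float),np.array(c['origin'],float),R
def ray(n,px):
    K,D,o,R=cal(n); u=cv2.undistortPoints(np.array([[px]],float),K,D)[0,0]
    return o,R@np.array([u[0],-u[1],-1])
def at_z(n,px,z):
    o,d=ray(n,px); return o+d*(z-o[2])/d[2]
def proj(n,P):
    K,D,o,R=cal(n); p=(np.atleast_2d(P)-o)@R; p=p*[1,-1,-1]
    return cv2.projectPoints(p,np.zeros(3),np.zeros(3),K,D)[0][:,0]
def save(n,f): 
    im=manip.grab_frame(n); cv2.imwrite(f,im[:,:,::-1]); return im
E
python3 - <<'E'
from h import *
print(manip.get_calibration('top'),manip.get_calibration('scene')['orientation'],manip.tip_extent)
print(manip.sense())
Z=dict(wheel_centre=117,wheel_handle=154,stage_top=100,flask_centre=118,bottle_centre=65,rack_centre=50,lift_unit=0)
for c in ('top','scene'):
    save(c,f'pics/{c}0.png')
    for k,z in Z.items():
        for r in manip.landmark_of(k,c)[:2]: print(c,k,round(r['score'],2),np.round(r['centre'],1),np.round(at_z(c,r['centre'],z)))
E
```

```text
{'fx': 453.8805629086632, 'fy': 453.8805629086632, 'cx': 315.23354539853864, 'cy': 234.39416149541015, 'D': array([-0.02547533,  0.        ,  0.        ,  0.        ,  0.        ]), 'origin': array([454.44750064,   9.99787097, 920.49688624]), 'orientation': array([ 0.17324966,  0.01493128, -1.59957464])} [ 0.66464824 -0.01524676  0.92758304] 14.0
{'t': 0.0, 'joints': array([-1.17472922e+00,  9.18626816e-02,  1.23185105e+00,  2.91518540e-06,
        1.81980064e+00, -5.66801174e-02]), 'dq': array([-0.00115131, -0.00013529,  0.00028837,  0.0006424 ,  0.00014459,
       -0.00101237]), 'joint_torque': array([ 2.36338401e-04, -4.58735955e+01, -4.18019414e+01, -4.86152055e-05,
        1.17253544e-02, -2.12756157e-05]), 'ee_pos': array([ 262.37766014, -539.31752617,  244.16822119]), 'ee_rot': array([-3.13967418e+00, -1.11687183e-04,  4.52747836e-01]), 'force': array([0.24875147, 0.81702875, 0.7549406 ]), 'ft_torque': array([-0.02120932, -0.04774731, -0.0024503 ]), 'gripper_force': 0.0, 'grip_width': 0.9977361251844812}
top wheel_centre 0.86 [334.9 245.1] [575. -17. 117.]
top wheel_handle 0.76 [378.8 239. ] [577. -91. 154.]
top stage_top 0.24 [333.8 255. ] [559. -15. 100.]
top flask_centre 0.63 [210.9 216.9] [633. 206. 118.]
top bottle_centre 0.95 [446.7 284.3] [ 502. -225.   65.]
top rack_centre 0.59 [437. 192.] [ 685. -224.   50.]
top lift_unit 0.95 [335.5 253.2] [576. -21.   0.]
top lift_unit 0.45 [331.6 244.4] [594. -14.   0.]
scene wheel_centre 0.59 [287.8 245.8] [576. -11. 117.]
scene wheel_handle 0.81 [251.2 255.2] [580. -86. 154.]
scene wheel_handle 0.65 [401.1 213.5] [658. 173. 154.]
scene flask_centre 0.82 [404.8 214.7] [644. 202. 118.]
scene bottle_centre 0.74 [165.  292.7] [ 500. -221.   65.]
scene rack_centre 0.69 [218.8 377.9] [ 685. -226.   50.]
scene lift_unit 0.72 [287.2 283.7] [574. -13.   0.]
```

View pics/top0.png

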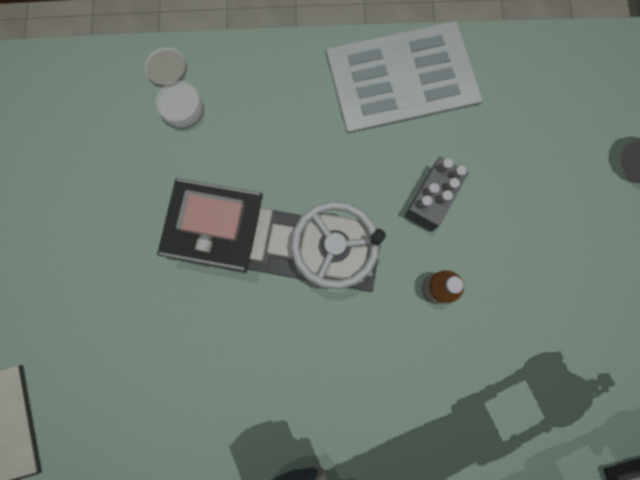

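View pics/scene0.png

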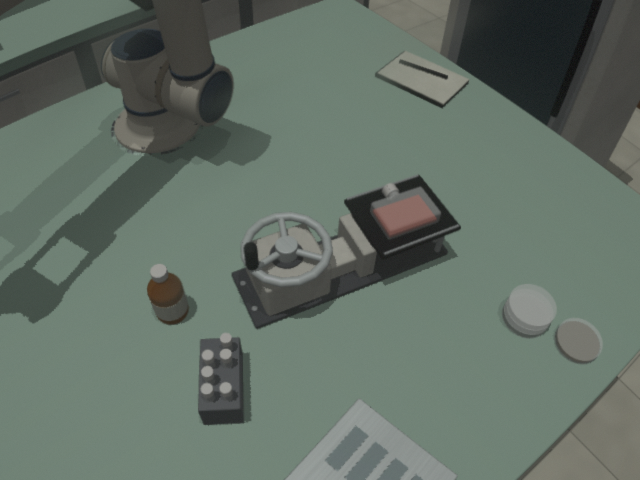

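The wheel is at about (335,245) in the top picture and its handle is at (378,238), on the side nearest the rack and bottle. The networks agree with this. I'll shut the fingers and go to a point beside the handle, above it.

carry_out([
  [0,3.7,-1.8,0,-0.1],
  [0,7.4,-3.6,0,-0.2],
  [0,11.1,-5.4,0,-0.3],
  [0,14.8,-7.2,0,-0.4],
  [0,18.5,-9,0,-0.5],
  [0,22.2,-10.8,0,-0.6],
  [0,25.9,-12.6,0,-0.7],
  [0,29.6,-14.4,0,-0.8],
  [0,33.3,-16.2,0,-0.9],
  [0,37,-18,0,-1.0],
], squeeze=40)

```text
t: 1.63
ee_pos: [517.4, -214.0, 245.6]
ee_rot: [3.141, 0.0, 1.458]
force: [0.3, -1.1, 0.7]
grip_width: -0.002
gripper_force: 0.0
```

```bash
cat > m.py <<'E'
from h import *
import sys
def goto(P,yaw):
    s=manip.sense(); p=np.array(s['ee_pos']); R=Rn.from_euler('xyz',s['ee_rot']).as_matrix()
    d=R.T@(np.array(P)-p); dy=-(yaw-s['ee_rot'][2]); dy=(dy+np.pi)%(2*np.pi)-np.pi
    print('t',s['t'],'p',p.round(1),'rot',np.round(s['ee_rot'],3),'q6',s['joints'][5].round(2),'F',np.round(s['force'],1),'w',round(s['grip_width'],3))
    print('shift cm',(d/10).round(2),'turn',round(dy,3))
E
python3 - <<'E'
from m import *
goto([619,-87,244],1.611)
# refine wheel: rim fit via network + projected handle in both cameras
for c in ('top','scene'):
    print(c,[(k,proj(c,[p]).round(1).tolist()) for k,p in dict(wc=[575.5,-14,117],wh=[578.5,-88.5,154]).items()])
def fitc(c):
    im=cv2.imread(f'pics/{c}0.png')
    th=np.linspace(0,2*np.pi,120); best=None
    g=cv2.GaussianBlur(cv2.cvtColor(im,cv2.COLOR_BGR2GRAY),(0,0),1).astype(np.float32)
    for x in np.arange(565,587,1):
        for y in np.arange(-26,-3,1):
            def ring(r): 
                q=proj(c,np.c_[x+r*np.cos(th),y+r*np.sin(th),0*th+120]).astype(np.float32)
                return cv2.remap(g,q[:,:1].copy(),q[:,1:].copy(),1).ravel()
            v=np.median(ring(72)-.5*(ring(58)+ring(86)))+0.0*0
            v=np.mean(np.clip(2*ring(72)-ring(58)-ring(86),-60,60))
            if best is None or v>best[0]: best=(v,x,y)
    return best
print(fitc('top'),fitc('scene'))
E
```

```text
t 1.6333 p [ 517.4 -214.   245.6] rot [3.141 0.    1.458] q6 -0.34 F [ 0.3 -1.1  0.7] w -0.002
shift cm [13.77  8.67  0.16] turn -0.153
top [('wc', [[333.4, 244.8]]), ('wh', [[377.4, 238.5]])]
scene [('wc', [[286.1, 246.6]]), ('wh', [[249.2, 255.4]])]Traceback (most recent call last):
  File "<stdin>", line 19, in <module>
  File "<stdin>", line 15, in fitc
  File "<stdin>", line 13, in ring
  File "h.py", line 15, in proj
    K,D,o,R=cal(n); p=(np.atleast_2d(P)-o)@R; p=p*[1,-1,-1]
            ~~~^^^
  File "h.py", line 5, in cal
    c=manip.get_calibration(n); K=np.array([[c['fx'],0,c['cx']],[0,c['fy'],c['cy']],[0,0,1.]])
ValueError: time passes only in moves, steps and waits
```

```bash
sed -i 's/^def cal(n):/import functools\n@functools.lru_cache(None)\ndef cal(n):/' h.py
cat > fit.py <<'E'
from h import *
from scipy.optimize import minimize
def fitc(c,f):
    g=cv2.GaussianBlur(cv2.imread(f,0),(0,0),1).astype(np.float32); th=np.linspace(0,2*np.pi,180)
    def cost(v):
        def ring(r):
            q=proj(c,np.c_[v[0]+r*np.cos(th),v[1]+r*np.sin(th),0*th+120]).astype(np.float32)
            return cv2.remap(g,q[:,:1].copy(),q[:,1:].copy(),1).ravel()
        return -np.mean(np.clip(2*ring(72)-ring(59)-ring(85),-80,80))
    return min((minimize(cost,[575+a,-14+b],method='Nelder-Mead') for a in (-6,0,6) for b in (-6,0,6)),key=lambda r:r.fun).x
E
python3 - <<'E'
from fit import *
print(fitc('top','pics/top0.png'),fitc('scene','pics/scene0.png'))
for c in ('top','scene'):
  print(proj(c,[[575.5,-14,0],[577,-89,128],[577,-89,180]]).round(1).tolist())
E
```

```text
[576.67432093 -17.37088149] [574.78203263 -17.94305575]
[[332.0, 253.4], [376.0, 241.7], [379.7, 236.8]]
[[287.3, 284.2], [249.6, 264.3], [247.3, 245.2]]
```

carry_out([
  [0,3.4,2.2,0,-0.08],
  [0,6.8,4.4,0,-0.15],
  [0,10.2,6.6,0,-0.15],
  [0,13.8,8.7,0,-0.15],
  [0,13.8,8.7,0,-0.15],
  [0,13.8,8.7,0,-0.15],
])

```text
t: 2.13
ee_pos: [619.9, -86.8, 244.2]
ee_rot: [-3.14, -0.0, 1.607]
force: [-0.0, -0.5, -0.9]
grip_width: 0.001
gripper_force: 0.0
```

Run:
```python
from m import *
im=save('wrist','pics/w1.png')
for k,z in dict(wheel_centre=117,wheel_handle=154).items():
    for r in manip.landmark_of(k,'wrist')[:1]: print(k,r['score'],r['centre'],at_z('wrist',r['centre'],z))
print(proj('wrist',[[575.7,-17.6,117],[577.5,-89.6,154]]))
```

```text
wheel_centre 0.72 [255.8, 116.4] [575.46357912 -18.01552867 117.        ]
wheel_handle 0.69 [255.3, 250.0] [579.29643996 -91.68125399 154.        ]
[[256.16940471 115.70823135]
 [252.15252275 246.60066455]]
```

View pics/w1.png

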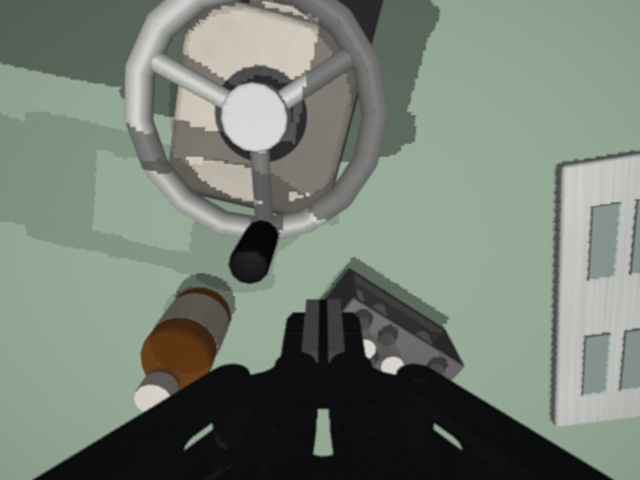

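The wrist view shows the handle at (255,250) and the shut fingers at about (323,330). The fingers stand clear on the pushing side, to the right of the handle. The wheel centre comes out at about (575.6,-17.8). I'll descend and close in.

carry_out([
  [0,0,0,2.5,0],
  [0,0,0,5,0],
  [0,0,0,7.5,0],
  [0,0,0,8.3,0],
  [0,0,0,8.3,0],
  [0,-0.1,-0.6,8.3,0],
  [0,-0.2,-1.2,8.3,0],
  [0,-0.2,-1.3,8.3,0],
  [0,-0.2,-1.3,8.3,0],
])

```text
t: 3.03
ee_pos: [606.4, -91.8, 164.6]
ee_rot: [3.138, 0.001, 1.602]
force: [-0.6, 0.6, 0.0]
grip_width: 0.002
gripper_force: 0.0
```

```bash
cat > orb.py <<'E'
from m import *
C=np.array([575.6,-17.8])
def orb(step,n=10):
    s=manip.sense(); R=Rn.from_euler('xyz',s['ee_rot']).as_matrix()
    goto(s['ee_pos'],s['ee_rot'][2])
    a=R.T@np.r_[C-np.array(s['ee_pos'])[:2],0]
    print('axis in tool',a.round(1))
    for i in range(1,n+1):
        t=step*i; sh=a-Rn.from_rotvec([0,0,t]).as_matrix()@a
        print([0,*(sh[:2]/10).round(2).tolist(),0,round(t,3)],end=', ')
E
python3 -c "
from orb import *
orb(.08)"
```

```text
t 3.0333 p [606.4 -91.8 164.6] rot [3.138e+00 1.000e-03 1.602e+00] q6 -0.24 F [-0.6  0.6  0. ] w 0.002
shift cm [0. 0. 0.] turn 0.0
axis in tool [ 75.  -28.4  -0.2]
[0, -0.2, -0.61, 0, 0.08], [0, -0.36, -1.23, 0, 0.16], [0, -0.46, -1.86, 0, 0.24], [0, -0.51, -2.5, 0, 0.32], [0, -0.51, -3.14, 0, 0.4], [0, -0.46, -3.78, 0, 0.48], [0, -0.36, -4.42, 0, 0.56], [0, -0.21, -5.04, 0, 0.64], [0, -0.01, -5.65, 0, 0.72], [0, 0.24, -6.24, 0, 0.8],
```

carry_out([
  [0,-0.2,-0.6,0.3,0.08],
  [0,-0.35,-1.25,0.3,0.16],
  [0,-0.45,-1.85,0.3,0.24],
  [0,-0.5,-2.5,0.3,0.32],
  [0,-0.5,-3.15,0.3,0.4],
  [0,-0.45,-3.8,0.3,0.48],
  [0,-0.35,-4.4,0.3,0.56],
  [0,-0.2,-5.05,0.3,0.64],
  [0,0,-5.65,0.3,0.72],
  [0,0.25,-6.25,0.3,0.8],
])

```text
t: 3.87
ee_pos: [544.4, -91.6, 161.0]
ee_rot: [3.138, -0.002, 0.798]
force: [2.5, -0.9, 1.0]
grip_width: -0.0
gripper_force: 1.6
```

```bash
python3 -c "
from orb import *
orb(.08)
save('top','pics/top1.png')
print(manip.landmark_of('wheel_handle','top')[:1])
for c in ('top',): 
  for r in manip.landmark_of('wheel_handle',c)[:1]: print(at_z(c,r['centre'],154)-np.r_[C,0])
"
```

```text
t 3.8667 p [544.4 -91.6 161. ] rot [ 3.138e+00 -2.000e-03  7.980e-01] q6 0.54 F [ 2.5 -0.9  1. ] w -0.0
shift cm [0. 0. 0.] turn 0.0
axis in tool [ 74.6 -29.1  -0. ]
[0, -0.21, -0.61, 0, 0.08], [0, -0.37, -1.23, 0, 0.16], [0, -0.48, -1.86, 0, 0.24], [0, -0.54, -2.5, 0, 0.32], [0, -0.55, -3.14, 0, 0.4], [0, -0.5, -3.78, 0, 0.48], [0, -0.41, -4.41, 0, 0.56], [0, -0.26, -5.03, 0, 0.64], [0, -0.07, -5.64, 0, 0.72], [0, 0.17, -6.24, 0, 0.8], [{'centre': [210.4, 215.7], 'score': 0.66}]
[ 51.91380334 216.31613752 154.        ]
```

View pics/top1.png

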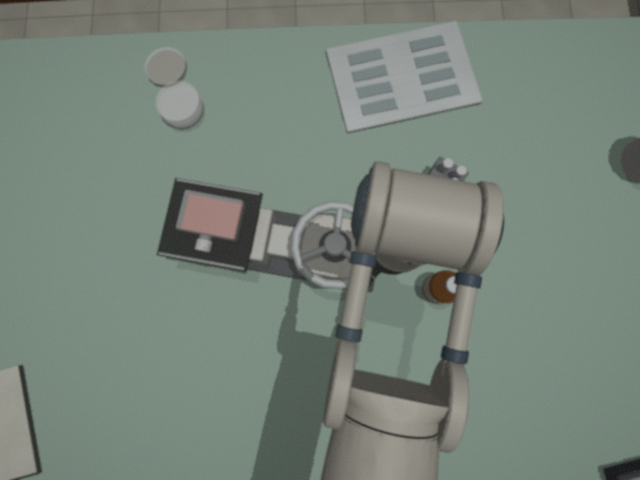

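The spokes have turned clockwise and the push force is about 2.6 N, so contact is working. Continuing.

carry_out([
  [0,-0.2,-0.6,0,0.08],
  [0,-0.35,-1.25,0,0.16],
  [0,-0.45,-1.85,0,0.24],
  [0,-0.5,-2.5,0,0.32],
  [0,-0.5,-3.15,0,0.4],
  [0,-0.45,-3.8,0,0.48],
  [0,-0.35,-4.4,0,0.56],
  [0,-0.2,-5.05,0,0.64],
  [0,0,-5.65,0,0.72],
  [0,0.25,-6.25,0,0.8],
])

```text
t: 4.85
ee_pos: [500.8, -46.3, 160.2]
ee_rot: [3.14, -0.001, 0.001]
force: [0.1, -3.7, 1.2]
grip_width: 0.001
gripper_force: 1.7
```

carry_out([
  [0,-0.2,-0.6,0,0.08],
  [0,-0.35,-1.25,0,0.16],
  [0,-0.45,-1.85,0,0.24],
  [0,-0.5,-2.5,0,0.32],
  [0,-0.5,-3.15,0,0.4],
  [0,-0.45,-3.8,0,0.48],
  [0,-0.35,-4.4,0,0.56],
  [0,-0.2,-5.05,0,0.64],
  [0,0,-5.65,0,0.72],
  [0,0.25,-6.25,0,0.8],
])

```text
t: 5.68
ee_pos: [502.9, 16.6, 160.2]
ee_rot: [3.141, -0.001, -0.799]
force: [-2.8, -2.0, 3.1]
grip_width: 0.001
gripper_force: 1.7
```

```bash
python3 -c "
from orb import *
orb(.08)
save('wrist','pics/w2.png')
for k in ('wheel_centre','wheel_handle'):
  for r in manip.landmark_of(k,'wrist')[:1]: print(k,r,at_z('wrist',r['centre'],117 if 'centre' in k else 154)[:2]-C)
"
```

```text
t 5.6833 p [502.9  16.6 160.2] rot [ 3.141e+00 -1.000e-03 -7.990e-01] q6 2.34 F [-2.8 -2.   3.1] w 0.001
shift cm [0. 0. 0.] turn 0.0
axis in tool [ 75.4 -28.1   0. ]
[0, -0.2, -0.61, 0, 0.08], [0, -0.35, -1.24, 0, 0.16], [0, -0.45, -1.87, 0, 0.24], [0, -0.5, -2.51, 0, 0.32], [0, -0.5, -3.16, 0, 0.4], [0, -0.45, -3.8, 0, 0.48], [0, -0.34, -4.43, 0, 0.56], [0, -0.19, -5.06, 0, 0.64], [0, 0.02, -5.67, 0, 0.72], [0, 0.27, -6.26, 0, 0.8], wheel_centre {'centre': [250.5, 122.7], 'score': 0.7} [1.19144454 2.54280771]
wheel_handle {'centre': [258.5, 324.2], 'score': 0.77} [-53.4331796   51.00552705]
```

View pics/w2.png

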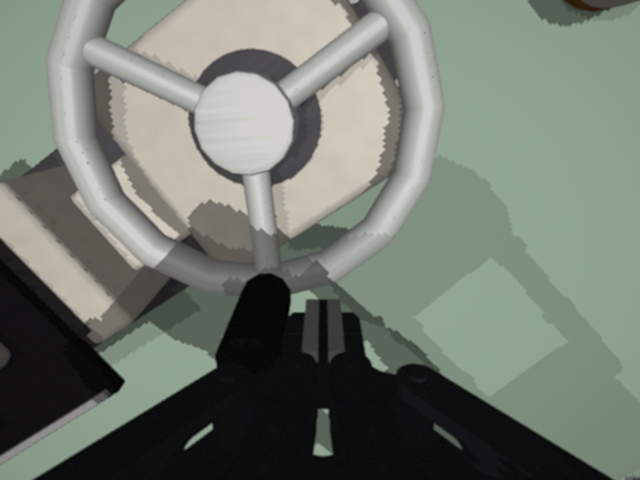

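The handle is at (255,325), lying against the outside of the left finger, and the wheel has turned about 136°. The last joint is near its limit, so I'll back off and turn the tool half round.

carry_out([
  [0,0,1.0,0,0],
  [0,0,2.0,0,-0.1],
  [0,0,2.5,0,-0.2],
  [0,0,2.5,0,-0.32],
  [0,0,2.5,0,-0.44],
  [0,0,2.5,0,-0.56],
  [0,0,2.5,0,-0.68],
  [0,0,2.5,0,-0.8],
  [0,0,2.5,0,-0.92],
  [0,0,2.5,0,-1.04],
])

```text
t: 6.67
ee_pos: [484.3, -1.5, 159.2]
ee_rot: [3.142, 0.0, 0.251]
force: [-0.7, -0.2, -0.1]
grip_width: -0.004
gripper_force: 0.0
```

carry_out([
  [0,0,0,0,-0.12],
  [0,0,0,0,-0.24],
  [0,0,0,0,-0.36],
  [0,0,0,0,-0.48],
  [0,0,0,0,-0.6],
  [0,0,0,0,-0.72],
  [0,0,0,0,-0.84],
  [0,0,0,0,-0.96],
  [0,0,0,0,-1.08],
  [0,0,0,0,-1.2],
])

```text
t: 7.5
ee_pos: [484.3, -1.4, 159.2]
ee_rot: [-3.141, 0.0, 1.451]
force: [0.6, -0.1, -0.6]
grip_width: 0.001
gripper_force: 0.0
```

carry_out([
  [0,0,0,0,-0.12],
  [0,0,0,0,-0.24],
  [0,0,0,0,-0.36],
  [0,0,0,0,-0.48],
  [0,0,0,0,-0.6],
  [0,0,0,0,-0.72],
  [0,0,0,0,-0.84],
  [0,0,0,0,-0.9],
  [0,0,0,0,-0.9],
])

```text
t: 8.25
ee_pos: [484.4, -1.4, 159.2]
ee_rot: [-3.141, -0.0, 2.347]
force: [0.2, 1.2, 0.1]
grip_width: 0.003
gripper_force: 0.0
```

```bash
cat >> orb.py <<'E'
def look(cam='wrist'):
    manip.grab_frame(cam)
    for k,z in (('wheel_centre',117),('wheel_handle',154)):
        for r in manip.landmark_of(k,cam)[:1]:
            v=at_z(cam,r['centre'],z)[:2]-C; print(cam,k,round(r['score'],2),r['centre'],v.round(1),'deg',np.degrees(np.arctan2(v[1],v[0])).round(1))
E
python3 -c "
from orb import *
look()
phi=np.radians(135.5); h=C+72*np.array([np.cos(phi),np.sin(phi)]); t=np.array([np.sin(phi),-np.cos(phi)])
goto([*(h-29*t),160],phi)"
```

```text
wrist wheel_centre 0.96 [429.6, 415.4] [3.3 1. ] deg 16.6
wrist wheel_handle 0.88 [452.8, 338.1] [-51.6  48.4] deg 136.9
t 8.4 p [484.6  -1.1 159.3] rot [-3.141 -0.     2.341] q6 -0.84 F [-0.1 -0.1 -0.2] w -0.0
shift cm [-0.41  2.3  -0.07] turn -0.024
```

carry_out([
  [0,-0.2,1.2,0,-0.02],
  [0,-0.4,2.3,0,-0.02],
  [0,-0.4,2.3,0,-0.02],
])

```text
t: 8.65
ee_pos: [504.8, 13.0, 159.1]
ee_rot: [3.141, -0.0, 2.363]
force: [0.3, -0.1, -0.2]
grip_width: -0.001
gripper_force: 0.0
```

```bash
python3 -c "
from orb import *
orb(.08)"
```

```text
t 8.65 p [504.8  13.  159.1] rot [ 3.141 -0.     2.363] q6 -0.83 F [ 0.3 -0.1 -0.2] w -0.001
shift cm [0. 0. 0.] turn 0.0
axis in tool [-72.   27.8  -0. ]
[0, 0.2, 0.58, 0, 0.08], [0, 0.35, 1.18, 0, 0.16], [0, 0.45, 1.79, 0, 0.24], [0, 0.51, 2.41, 0, 0.32], [0, 0.51, 3.02, 0, 0.4], [0, 0.47, 3.64, 0, 0.48], [0, 0.38, 4.25, 0, 0.56], [0, 0.24, 4.85, 0, 0.64], [0, 0.05, 5.44, 0, 0.72], [0, -0.19, 6.01, 0, 0.8],
```

carry_out([
  [0,0.2,0.6,0,0.08],
  [0,0.35,1.2,0,0.16],
  [0,0.45,1.8,0,0.24],
  [0,0.5,2.4,0,0.32],
  [0,0.5,3.0,0,0.4],
  [0,0.45,3.65,0,0.48],
  [0,0.4,4.25,0,0.56],
  [0,0.25,4.85,0,0.64],
  [0,0.05,5.45,0,0.72],
  [0,-0.2,6.0,0,0.8],
])

```text
t: 9.48
ee_pos: [546.8, 53.6, 159.1]
ee_rot: [-3.139, 0.0, 1.558]
force: [-3.5, -0.0, 1.3]
grip_width: 0.0
gripper_force: 1.7
```

carry_out([
  [0,0.2,0.6,0,0.08],
  [0,0.35,1.2,0,0.16],
  [0,0.45,1.8,0,0.24],
  [0,0.5,2.4,0,0.32],
  [0,0.5,3.0,0,0.4],
  [0,0.45,3.65,0,0.48],
  [0,0.4,4.25,0,0.56],
  [0,0.25,4.85,0,0.64],
  [0,0.05,5.45,0,0.72],
  [0,-0.2,6.0,0,0.8],
])

```text
t: 10.32
ee_pos: [607.1, 51.6, 159.1]
ee_rot: [-3.14, 0.001, 0.759]
force: [-1.6, 2.9, -0.3]
grip_width: 0.004
gripper_force: 1.7
```

```bash
python3 -c "
from orb import *
orb(.08)
look()"
```

```text
t 10.3167 p [607.1  51.6 159.1] rot [-3.14e+00  1.00e-03  7.59e-01] q6 0.84 F [-1.6  2.9 -0.3] w 0.004
shift cm [0. 0. 0.] turn 0.0
axis in tool [-70.6  28.7  -0. ]
[0, 0.21, 0.57, 0, 0.08], [0, 0.37, 1.16, 0, 0.16], [0, 0.48, 1.76, 0, 0.24], [0, 0.54, 2.37, 0, 0.32], [0, 0.56, 2.98, 0, 0.4], [0, 0.53, 3.58, 0, 0.48], [0, 0.45, 4.19, 0, 0.56], [0, 0.32, 4.78, 0, 0.64], [0, 0.14, 5.37, 0, 0.72], [0, -0.08, 5.93, 0, 0.8], wrist wheel_handle 0.64 [388.5, 324.2] [50.8 51.4] deg 45.3
```

carry_out([
  [0,0.2,0.6,0,0.08],
  [0,0.35,1.2,0,0.16],
  [0,0.45,1.8,0,0.24],
  [0,0.5,2.4,0,0.32],
  [0,0.5,3.0,0,0.4],
  [0,0.5,3.6,0,0.48],
  [0,0.4,4.2,0,0.56],
  [0,0.3,4.8,0,0.64],
  [0,0.1,5.4,0,0.72],
  [0,-0.1,5.95,0,0.8],
])

```text
t: 11.3
ee_pos: [647.8, 8.2, 159.2]
ee_rot: [-3.14, 0.0, -0.038]
force: [-0.6, 3.3, -0.5]
grip_width: -0.003
gripper_force: 1.6
```

carry_out([
  [0,0.2,0.6,0,0.08],
  [0,0.35,1.2,0,0.16],
  [0,0.45,1.8,0,0.24],
  [0,0.5,2.4,0,0.32],
  [0,0.5,3.0,0,0.4],
  [0,0.5,3.6,0,0.48],
  [0,0.4,4.2,0,0.56],
  [0,0.3,4.8,0,0.64],
  [0,0.1,5.4,0,0.72],
  [0,-0.1,5.95,0,0.8],
])

```text
t: 12.13
ee_pos: [644.8, -51.5, 159.2]
ee_rot: [-3.14, 0.0, -0.838]
force: [2.8, 1.5, -1.0]
grip_width: -0.0
gripper_force: 1.6
```

```bash
python3 -c "
from orb import *
orb(.05)
look()"
```

```text
t 12.1333 p [644.8 -51.5 159.2] rot [-3.14   0.    -0.838] q6 2.28 F [ 2.8  1.5 -1. ] w -0.0
shift cm [0. 0. 0.] turn 0.0
axis in tool [-71.3  28.9  -0. ]
[0, 0.14, 0.36, 0, 0.05], [0, 0.25, 0.73, 0, 0.1], [0, 0.35, 1.1, 0, 0.15], [0, 0.43, 1.47, 0, 0.2], [0, 0.49, 1.85, 0, 0.25], [0, 0.53, 2.24, 0, 0.3], [0, 0.56, 2.62, 0, 0.35], [0, 0.56, 3.01, 0, 0.4], [0, 0.55, 3.39, 0, 0.45], [0, 0.51, 3.77, 0, 0.5], wrist wheel_handle 0.6 [386.8, 331.6] [ 49.6 -50.4] deg -45.4
```

carry_out([
  [0,0,-1.0,0,0],
  [0,0,-2.0,0,-0.1],
  [0,0,-2.5,0,-0.2],
  [0,0,-2.5,0,-0.32],
  [0,0,-2.5,0,-0.44],
  [0,0,-2.5,0,-0.56],
  [0,0,-2.5,0,-0.68],
  [0,0,-2.5,0,-0.8],
  [0,0,-2.5,0,-0.92],
  [0,0,-2.5,0,-1.04],
])

```text
t: 13.12
ee_pos: [663.8, -34.2, 159.2]
ee_rot: [-3.142, 0.0, 0.212]
force: [0.4, 0.2, 0.1]
grip_width: 0.003
gripper_force: 0.0
```

carry_out([
  [0,0,0,0,-0.12],
  [0,0,0,0,-0.24],
  [0,0,0,0,-0.36],
  [0,0,0,0,-0.48],
  [0,0,0,0,-0.6],
  [0,0,0,0,-0.72],
  [0,0,0,0,-0.84],
  [0,0,0,0,-0.96],
  [0,0,0,0,-1.08],
  [0,0,0,0,-1.2],
])

```text
t: 13.95
ee_pos: [663.8, -34.2, 159.2]
ee_rot: [-3.142, -0.0, 1.412]
force: [-1.2, -0.1, -0.2]
grip_width: -0.001
gripper_force: 0.0
```

carry_out([
  [0,0,0,0,-0.12],
  [0,0,0,0,-0.24],
  [0,0,0,0,-0.36],
  [0,0,0,0,-0.48],
  [0,0,0,0,-0.6],
  [0,0,0,0,-0.72],
  [0,0,0,0,-0.84],
  [0,0,0,0,-0.86],
  [0,0,0,0,-0.86],
])

```text
t: 14.7
ee_pos: [663.7, -34.5, 159.2]
ee_rot: [-3.142, -0.0, 2.263]
force: [0.1, -0.5, 0.4]
grip_width: -0.003
gripper_force: 0.0
```

```bash
python3 -c "
from orb import *
look()
phi=np.radians(-45.5); h=C+72*np.array([np.cos(phi),np.sin(phi)]); t=np.array([np.sin(phi),-np.cos(phi)])
goto([*(h-29*t),160],phi+np.pi)"
```

```text
wrist wheel_centre 0.72 [190.4, 132.8] [0.8 1.9] deg 67.9
wrist wheel_handle 0.7 [187.3, 337.6] [ 50.  -54.1] deg -47.3
t 14.85 p [663.5 -34.8 159.2] rot [-3.142 -0.     2.261] q6 -0.79 F [0.6 0.1 0.1] w -0.001
shift cm [-0.02 -2.19 -0.08] turn -0.086
```

carry_out([
  [0,0,-1.1,0,-0.04],
  [0,0,-2.1,0,-0.08],
  [0,0,-2.2,0,-0.08],
])

```text
t: 15.1
ee_pos: [645.8, -49.9, 159.4]
ee_rot: [-3.141, 0.0, 2.342]
force: [0.1, -0.5, -0.2]
grip_width: 0.003
gripper_force: 0.0
```

```bash
python3 -c "
from orb import *
orb(.065)"
```

```text
t 15.1 p [645.8 -49.9 159.4] rot [-3.141  0.     2.342] q6 -0.9 F [ 0.1 -0.5 -0.2] w 0.003
shift cm [0. 0. 0.] turn 0.0
axis in tool [ 72. -28.   0.]
[0, -0.17, -0.47, 0, 0.065], [0, -0.3, -0.96, 0, 0.13], [0, -0.41, -1.45, 0, 0.195], [0, -0.48, -1.94, 0, 0.26], [0, -0.52, -2.44, 0, 0.325], [0, -0.52, -2.95, 0, 0.39], [0, -0.5, -3.45, 0, 0.455], [0, -0.44, -3.95, 0, 0.52], [0, -0.35, -4.44, 0, 0.585], [0, -0.23, -4.93, 0, 0.65],
```

carry_out([
  [0,-0.15,-0.45,0,0.065],
  [0,-0.3,-0.95,0,0.13],
  [0,-0.4,-1.45,0,0.195],
  [0,-0.5,-1.95,0,0.26],
  [0,-0.5,-2.45,0,0.325],
  [0,-0.5,-2.95,0,0.39],
  [0,-0.5,-3.45,0,0.455],
  [0,-0.45,-3.95,0,0.52],
  [0,-0.35,-4.45,0,0.585],
  [0,-0.25,-4.95,0,0.65],
])

```text
t: 15.93
ee_pos: [613.6, -85.1, 159.5]
ee_rot: [3.139, -0.0, 1.687]
force: [2.7, -0.2, 0.0]
grip_width: -0.001
gripper_force: 1.5
```

```bash
python3 -c "
from orb import *
look()
goto([619.9,-86.8,244.2],1.607)"
```

```text
wrist wheel_centre 0.93 [252.4, 124.0] [-0.2  1.8] deg 97.2
wrist wheel_handle 0.68 [255.2, 326.1] [ 11.4 -70.4] deg -80.8
t 16.0833 p [612.9 -85.3 159.5] rot [ 3.141 -0.     1.693] q6 -0.32 F [0.2 0.5 0. ] w 0.0
shift cm [-0.23  0.68 -8.47] turn 0.086
```

Back off to the same pose as the first wrist picture and compare directly.

carry_out([
  [0,-0.1,0.4,0,0],
  [0,-0.2,0.9,-0.5,0.04],
  [0,-0.25,0.7,-3.5,0.09],
  [0,-0.25,0.7,-6.5,0.09],
  [0,-0.25,0.7,-8.5,0.09],
  [0,-0.25,0.7,-8.5,0.09],
  [0,-0.25,0.7,-8.5,0.09],
])

```text
t: 16.67
ee_pos: [620.9, -87.0, 246.1]
ee_rot: [3.138, 0.001, 1.604]
force: [0.7, 0.9, 0.3]
grip_width: 0.0
gripper_force: 0.0
```

```bash
cat > cmp.py <<'E'
from orb import *
import sys
f=sys.argv[1]; s=manip.sense(); p=s['ee_pos'].copy(); save('wrist',f)
g=cv2.cvtColor(cv2.imread(f),cv2.COLOR_BGR2GRAY)
print(p.round(1),np.round(s['ee_rot'],4))
def top(fn):  # dark handle blob in upper region
    g=cv2.GaussianBlur(cv2.imread(fn,0),(0,0),1); m=(g<38).astype(np.uint8); m[:205]=0; m[292:]=0; m[:,:200]=0; m[:,330:]=0
    n,l,st,ce=cv2.connectedComponentsWithStats(m); i=1+st[1:,4].argmax()
    return ce[i],st[i]
for fn in ('pics/w1.png',f):
    c,st=top(fn); print(fn,c.round(1),st,np.round(at_z('wrist',c,160),1))
for k in ('wheel_handle','wheel_centre'):
    print(k,[r['centre'] for r in manip.landmark_of(k,'wrist')[:1]])
E
python3 cmp.py pics/w3.png
```

```text
[620.9 -87.  246.1] [3.1383e+00 7.0000e-04 1.6037e+00]
pics/w1.png [254.  251.9] [ 230  221   47   61 1970] [581.2 -87.7 160. ]
pics/w3.png [264.4 249.7] [ 242  219   44   61 1897] [587.1 -86.1 160. ]
wheel_handle [[266.0, 247.2]]
wheel_centre [[256.6, 114.7]]
```

View pics/w3.png

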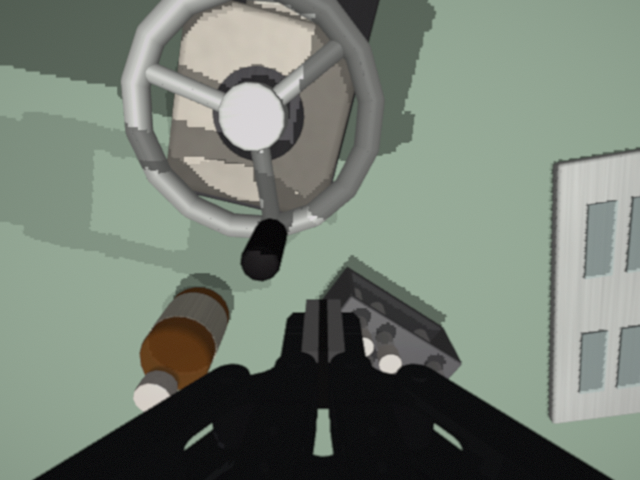

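The wheel is about 6° short: the handle is at (264,250) against (254,252) at the start, and the background has shifted about -3 px. I'll check from the fixed scene camera too.

```bash
cat > fc.py <<'E'
from orb import *
import sys
def meas(c,fn):
    g=cv2.GaussianBlur(cv2.imread(fn,0),(0,0),0.7); a=proj(c,[[577.5,-89.6,154]])[0].round().astype(int)
    x0,y0=a-[22,28]; w=g[y0:y0+50,x0:x0+44]; b=255-w.astype(float); m=w<55
    n,l,st,ce=cv2.connectedComponentsWithStats(m.astype(np.uint8))
    i=1+np.argmin([np.hypot(*(q-[22,26])) if s[4]>15 else 99 for q,s in zip(ce[1:],st[1:])])
    return ce[i]+[x0,y0],st[i][4]
for c in sys.argv[1:]:
    f=f'pics/{c}_{manip.sense()["t"]:.1f}.png'; save(c,f); 
    r0,r1=meas(c,f'pics/{c}0.png'),meas(c,f)
    print(f,r0,r1,'at z154',at_z(c,r0[0],154)[:2].round(1),at_z(c,r1[0],154)[:2].round(1), [np.round(r['centre'],1) for r in manip.landmark_of('wheel_handle',c)[:2]])
E
python3 fc.py scene
python3 - <<'E'
import cv2,numpy as np
a=cv2.imread('pics/w1.png',0);b=cv2.imread('pics/w3.png',0)
for n,(x0,y0,x1,y1) in dict(hub=(205,70,300,165),board=(540,140,600,430),cap=(130,365,185,415)).items():
    t=a[y0:y1,x0:x1]; r=cv2.matchTemplate(b[y0-15:y1+15,x0-15:min(x1+15,640)],t,cv2.TM_CCOEFF_NORMED); _,v,_,l=cv2.minMaxLoc(r); print(n,v,np.array(l)-15)
E
```

```text
pics/scene_16.8.png (array([250.98644068, 256.4       ]), np.int32(295)) (array([257.6173913 , 247.88521739]), np.int32(575)) at z154 [581.8 -87.2] [573.7 -69. ] [array([256.1, 259.3])]
hub 0.9362123608589172 [-3 -1]
board 0.9841402173042297 [-3 -2]
cap 0.9912980198860168 [0 0]
```

carry_out([
  [0,0,0,3,0],
  [0,0,0,6,0],
  [0,0,0,8.6,0.015],
  [0,0,-0.2,8.6,0.015],
  [0,-0.05,-0.6,8.6,0.015],
  [0,-0.1,-0.9,8.6,0.015],
  [0,-0.1,-1.1,8.6,0.015],
  [0,-0.15,-1.3,8.6,0.015],
  [0,-0.15,-1.5,8.6,0.015],
  [0,-0.15,-1.5,8.6,0.015],
])

```text
t: 17.75
ee_pos: [604.9, -89.1, 158.6]
ee_rot: [3.141, 0.0, 1.588]
force: [0.5, -1.0, -0.1]
grip_width: 0.0
gripper_force: 0.6
```

```bash
python3 -c "
from orb import *
look()
goto([605.6,-88.8,159.5],1.588)"
```

```text
wrist wheel_centre 0.94 [258.5, 123.0] [1.8 2.2] deg 51.5
wrist wheel_handle 0.8 [253.9, 326.6] [  2.9 -70.9] deg -87.6
t 17.9 p [604.9 -89.1 158.5] rot [-3.141  0.     1.588] q6 -0.22 F [ 0.6 -0.9 -0.8] w 0.003
shift cm [ 0.03  0.07 -0.1 ] turn -0.0
```

carry_out([
  [0,0,0.5,0,0],
  [0,0,1.2,0,0],
  [0,0,1.5,-2.5,0],
  [0,0,1.5,-5.5,0],
  [0,0,1.5,-8.5,0],
  [0,-3,-0.8,-8.5,0],
  [0,-6,-3.1,-8.5,0],
  [0,-9,-5.4,-8.5,0],
  [0,-12,-7.7,-8.5,0],
  [0,-15,-10,-8.5,0],
])

```text
t: 18.73
ee_pos: [507.0, -241.9, 243.5]
ee_rot: [3.141, 0.0, 1.588]
force: [0.5, -0.6, -0.2]
grip_width: -0.002
gripper_force: 0.0
```

carry_out([
  [0,-3,-2.4,0,0],
  [0,-6,-4.8,0,0],
  [0,-9,-7.2,0,0],
  [0,-12,-9.6,0,0],
  [0,-15,-12,0,0],
  [0,-18,-14.4,0,0],
  [0,-21,-16.8,0,0],
  [0,-24,-19.2,0,0],
  [0,-27,-21.6,0,0],
  [0,-29.5,-24,0,0],
])

```text
t: 19.57
ee_pos: [271.4, -541.9, 243.1]
ee_rot: [-3.141, 0.0, 1.587]
force: [1.1, 0.1, 0.1]
grip_width: 0.0
gripper_force: 0.0
```

```bash
python3 fc.py top scene
python3 - <<'E'
import glob,cv2,numpy as np
for c,(cx,cy) in dict(top=(378,238),scene=(250,255)).items():
    f=sorted(glob.glob(f'pics/{c}_*.png'),key=lambda s:float(s.split('_')[1][:-4]))[-1]
    t=[cv2.resize(cv2.imread(x)[cy-60:cy+60,cx-110:cx+60],None,fx=2.3,fy=2.3) for x in (f'pics/{c}0.png',f)]
    r=np.hstack(t); o=r if c=='top' else np.vstack([o,r])
cv2.imwrite('pics/cmp.png',o); print(o.shape)
E
```

```text
pics/top_19.6.png (array([377.024, 237.008]), np.int32(125)) (array([377.14728682, 237.55813953]), np.int32(129)) at z154 [581.  -87.9] [580.1 -88.1] [array([378.6, 235.4])]
pics/scene_19.7.png (array([250.98644068, 256.4       ]), np.int32(295)) (array([250.76896552, 255.9862069 ]), np.int32(290)) at z154 [581.8 -87.2] [580.9 -87.1] [array([252.6, 255.9])]
(552, 782, 3)
```

View pics/cmp.png

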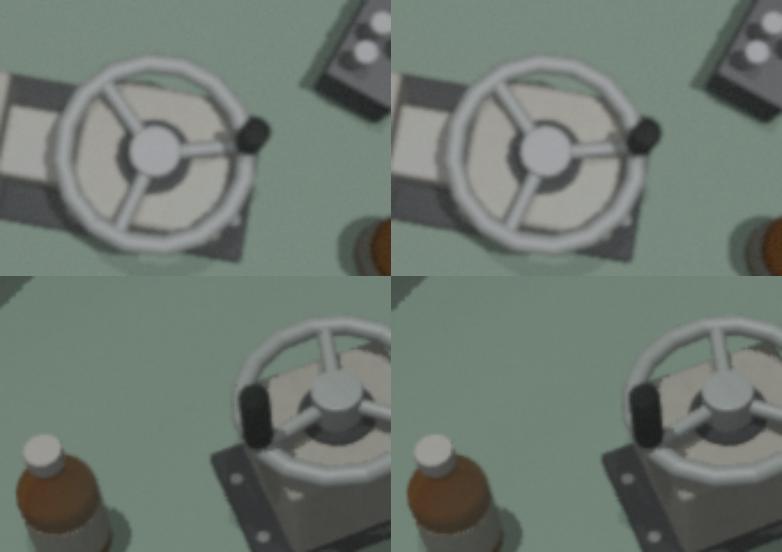

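In both fixed views, the before (left) and after (right) pictures match: the handle is at the same pixels within 0.6 px (about 0.9 mm, or 0.7°). The bottle and the part of the rack in view have not moved, and the arm is clear. Handing in.

```bash
python3 -c "
from rig import manip
print(manip.finish_job())"
```

```text
the job is handed in; nothing more can be done
None
```

I pushed the wheel clockwise one full turn by its handle, which now stands within about 1 mm (0.7°) of where it started; the arm is clear of the wheel and the job is handed in at about 20 s, with no verdict shown.

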